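# Load the laser cell's dial with the hub that fits its arbor

## Task

The round dial at the robot's left carries one locating arbor, either the slim one or the thick one; the other arbor is parked on the square stand at the robot's right. Take from the tray the flanged hub that belongs to the arbor now on the dial (small hub for the slim arbor, large hub for the thick one) and lower it, without dropping it, flange down over that arbor until it rests flat on the arbor's base. Leave the other hub standing where it is.

Things in the scene. Friction and masses are not known exactly. Their poses are not given: they have to be found in the camera images.
- hub_small: Small flanged hub, hollow, bare metal, loose, about 0.27 kg, standing flange down on a flat grey tray (top 12 mm above the table), in either of two places. Flange 80 mm diameter, 12 mm thick; above it a tube of 46 mm outer diameter up to 70 mm full height; 34 mm bore right through. Origin: on the axis at the flange's underside; z up.
- hub_large: Large flanged hub, same form and material, about 0.40 kg, on the same tray, axis at least 115 mm from the small hub's. Flange 108 mm diameter, 12 mm thick; tube of 62 mm outer diameter up to 70 mm full height; 50 mm bore right through. Origin: on the axis at the flange's underside; z up.
- arbor_small: Slim arbor, steel, fixed: dark base disc 72 mm diameter, 10 mm high; spigot 27 mm diameter up to 24 mm, tapering to 10 mm diameter at its top, 50 mm above the origin (underside centre, 40 mm above the table; z up). Stands on the 200 mm round dial at the left (y over 0.15) or on the parking stand at the right (y below -0.35). Small hub seated: its origin 10 mm above this one, 3.5 mm play.
- arbor_large: Thick arbor, steel, fixed, on the other of those two places (dial or stand): dark base disc 92 mm diameter, 10 mm high; spigot 43 mm diameter up to 24 mm, tapering to 24 mm diameter at its top, 50 mm above the origin (underside centre, 40 mm above the table; z up). Large hub seated: its origin 10 mm above this one, 3.5 mm play.
There are look-alikes about, which are no part of the job. What is shaped like the hub_small but blue is not meant. Leave any blue look-alike of the hub_large alone.

How it is judged:
By the outcome, as a careful person would: the job done as asked, in the order asked, and still so for the second after the job is handed in, with the robot touching nothing.
It also fails if it takes over 38 s, if anything falls off the work surface, if the arm or the gripper's body presses on something with over 40 N, if the wrist force passes 120 N, or if a joint passes its speed limit or range.

## Robot

A 6-joint arm with a two-finger parallel gripper is mounted at the origin on the work surface. World frame = base frame: x ahead of the robot, y to its left, z up, the work surface at z = 0. Lengths are in m, angles in rad, forces in N, time in s.
With the tool pointing down it reaches from about 0.425 to 0.95 m from the base axis. Payload 3.5 kg.
Tool frame: the origin (TCP) lies on the centre line of the jaws, within the pads' length; the fingertips stand 17 mm ahead of it and the grasp point (between the pads) lies 2 mm behind it; z points along the fingers, y is the line along which they close (so a half turn about z gives the same grasp; the last joint's range is limited). The gripper opens to 85 mm and grips with 20 to 120 N. Pads are 22 mm wide; open, the fingers measure 114 mm over their backs; the gripper's body (76 mm by 85 mm) begins 54 mm behind the grasp point. The pads swing forward as they close: fully open they stand 13 mm farther back than shut.
Start: joints at [1.173, 0.286, 1.577, -0, 1.279, -0.15], TCP at [0.166, 0.654, 0.248] pointing down, gripper open.
Joint ranges: [-2.77, 2.77], [-0.9, 2.22], [0.21, 2.48], [-1.53, 4.67], [0.24, 2.81], [-2.84, 2.84]. Speed limits (rad/s): [2.79, 2.79, 3.14, 3.14, 3.14, 3.14].

## Interface

Orientations are given as a unit quaternion [x, y, z, w].
In Python, from plant import ctrl gives the robot as it stands. The module is installed in compiled form; this text tells all that it offers.
- The arm moves only by the tool drive_tool, never from a script. Its argument "moves" is a list of rows, each a list of 3 entries, a list of its own where there are three numbers: the turn, a rotation vector about the tool's x, y, z in rad, then the shift along the tool's x, y, z in m, then the finger opening in m, from 0 to 0.0854. A call has 1 to 5 rows; each row shifts and turns the commanded pose from where the row before left it, along the tool's axes as they then stand; what a row does not reach is not made up. A row lasts 1/8 s, in which the tool goes at most 62.5 mm and 10.7 degrees, less where a joint would pass 70% of its speed; a pose out of reach is approached as far as the arm can. A call with a gripper value outside its range is refused whole. The fingers move at their own pace and stop on an object; "grip_force" is the grip in N (left out, the last holds). Time passes only in rows, so rows that do not move let the fingers close. It gives the time, the measured TCP pose, the force, the opening and the grip force at its end, in the units of the state.
- ctrl.get_state(): the state, without advancing time (a new reading comes with each control period).
- ctrl.read_camera(name): name is "side" or "top" or "wrist"; returns a dict with "image" (420x560x3 uint8, red, green, blue), "fx", "fy", "cx", "cy" (pixels), "R" (3x3) and "t" (3): a world point X has camera coordinates R X + t. Camera axes: x right, y down, z forward; pixel columns grow to the right and rows downward; lengths in m; the calibration is good to about 2 mm. A picture is of the moment at which its call begins. There is no depth.
- ctrl.sign_off(): hands the job in; it is judged then, once.
The state is a dict: "time": time; "qpos": joint angles; "dq": joint speeds; "joint_efforts": joint torques, N m; "eef_pos": TCP position; "tcp_rot": TCP orientation; "contact_force": force on the tool from outside, world axes, zero at the start; "wrist_torque": the same for the moment, N m; "opening": opening from 0.0 (shut) to 1.0 (fully open); "finger_force": force on a finger pad.
Only numpy, scipy, OpenCV 4.12 (cv2) and the standard library are available. Lean on these libraries where they do the work, as an engineer would, in place of code of your own. Each camera call takes 0.05 s, during which the arm holds its last target. There are 200 camera calls.

## Working session

There is one attempt and no reset: what is moved stays moved. The work goes in short steps, Python scripts to look and compute and a tool call to move; the robot and the scene stay as the last step left them, time stands still between calls to the robot, and variables do not carry over. Pictures are saved under pics/ and viewed, at most 10 in all, crops included, and the job is handed in when it is done.

Besides the shell and the picture viewer there is one more tool, called as name([rows], argument=value, ...), one row to a line, values as JSON. drive_tool: Moves the arm, as the interface text tells. Its arguments: {"type":"object","properties":{"moves":{"type":"array","items":{"type":"array"}},"grip_force":{"type":"number"}},"required":["moves"]}

```bash
mkdir -p pics
cat > h.py <<'E'
import numpy as np, cv2, json
from plant import ctrl
def snap(cam,name):
    c=ctrl.read_camera(cam); cv2.imwrite(f'pics/{name}.png',c['image'][:,:,::-1])
    np.savez(f'pics/{name}.npz',**{k:c[k] for k in c}); return c
def ray(name,u,v,z):
    c=np.load(f'pics/{name}.npz'); R=c['R'];t=c['t']
    d=R.T@np.array([(u-c['cx'])/c['fx'],(v-c['cy'])/c['fy'],1]); o=-R.T@t
    return o+d*(z-o[2])/d[2]
def proj(name,X):
    c=np.load(f'pics/{name}.npz'); p=c['R']@np.array(X)+c['t']
    return c['fx']*p[0]/p[2]+c['cx'],c['fy']*p[1]/p[2]+c['cy']
def st():
    s=ctrl.get_state()
    for k in ('time','qpos','eef_pos','tcp_rot','contact_force','opening','finger_force'): print(k,np.round(s[k],4))
E
python3 - <<'E'
from h import *
snap('top','top0');snap('side','side0');st()
E
```

```text
time 0.1
qpos [ 1.173   0.2871  1.578  -0.      1.2786 -0.15  ]
eef_pos [0.1653 0.6539 0.2471]
tcp_rot [ 1.236e-01  9.923e-01 -1.100e-03 -3.000e-04]
contact_force [ 0.4333  0.6388 -0.6064]
opening 0.9991
finger_force 0.0
```

View pics/top0.png

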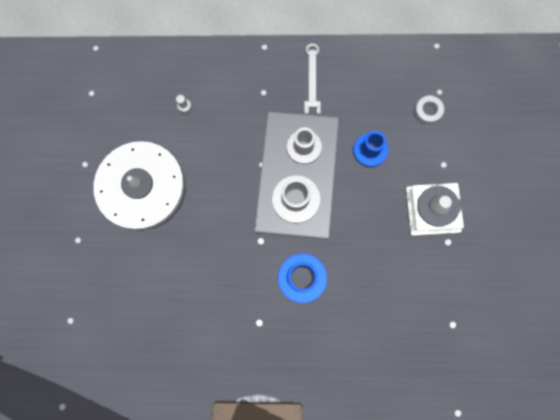

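View pics/side0.png

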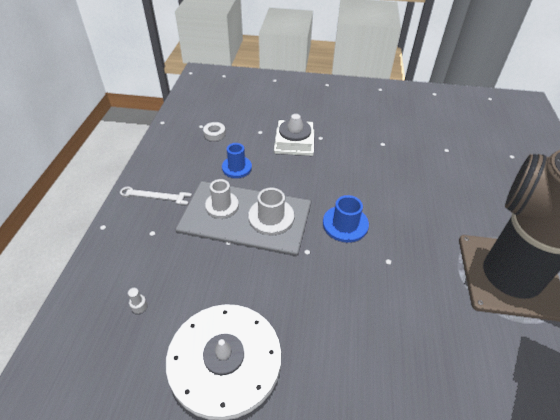

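The top view shows the bare small hub at (304,145), the bare large hub at (296,197), the blue small one at (371,149) and the blue large one at (303,278). The base on the dial (136,183) is about 32 px wide and the one on the stand (438,206) about 44 px, so the slim arbor is probably on the dial and I want the small bare hub. I'll check this in a close crop.

Run:
```python
from h import *
a=cv2.imread('pics/top0.png')
f=lambda u,v,r:cv2.resize(a[v-r:v+r,u-r:u+r],(390,390),interpolation=cv2.INTER_CUBIC)
cv2.imwrite('pics/crop1.png',np.hstack([f(136,183,26),f(304,145,26)]))
for n,u,v,z in [('arb',136,183,.05),('stand',438,206,.05),('hubflange',304,146,.024),('hubtop',304.5,135,.082),('large',296,199,.024)]:
    print(n,ray('top0',u,v,z).round(4))
print('base dia', np.linalg.norm(ray('top0',120,183,.05)-ray('top0',152,183,.05)), np.linalg.norm(ray('top0',417,206,.05)-ray('top0',460,206,.05)))
c=np.load('pics/top0.npz');print(-c['R'].T@c['t'])
```

```text
arb [0.5605 0.2748 0.05  ]
stand [ 0.5113 -0.3873  0.05  ]
hubflange [ 0.6557 -0.0982  0.024 ]
hubtop [ 0.6604 -0.0983  0.082 ]
large [ 0.5313 -0.0805  0.024 ]
base dia 0.0717368735947618 0.09208271206093228
[ 0.32084975 -0.08263927  0.98545264]
```

View pics/crop1.png

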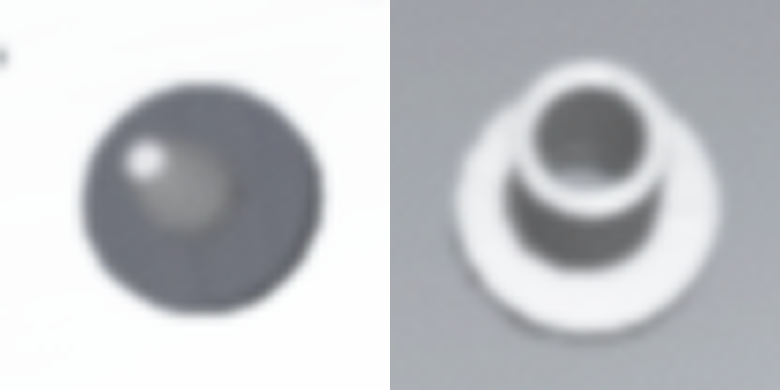

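The left crop shows the dark base centred at about (137,183.4) in the full picture. It is 72 mm wide, so it's the slim arbor at about (0.56, 0.274). The right crop shows the bare small hub, flange centre (304.3,145.8) and tube top (304.4,137.4). Both put its axis at about (0.656, -0.098), and it is not blue. I'll go above it.

drive_tool([
  [[0,0,0],[-0.044,-0.0405,0],0.085],
  [[0,0,0],[-0.044,-0.0405,0],0.085],
  [[0,0,0],[-0.044,-0.0405,0],0.085],
  [[0,0,0],[-0.044,-0.0405,0],0.085],
  [[0,0,0],[-0.044,-0.0405,0],0.085],
])

```text
time: 0.72
eef_pos: [0.3296, 0.4023, 0.2479]
tcp_rot: [0.123, 0.992, -0.0, -0.0]
contact_force: [0.5, -0.2, 1.6]
opening: 0.996
finger_force: 0.0
```

drive_tool([
  [[0,0,0],[-0.044,-0.0405,0],0.085],
  [[0,0,0],[-0.044,-0.0405,0],0.085],
  [[0,0,0],[-0.044,-0.0405,0],0.085],
  [[0,0,0],[-0.044,-0.0405,0],0.085],
  [[0,0,0],[-0.044,-0.0405,0],0.085],
])

```text
time: 1.35
eef_pos: [0.4933, 0.152, 0.2481]
tcp_rot: [0.124, 0.992, 0.0, -0.0]
contact_force: [0.1, -0.3, -0.1]
opening: 0.995
finger_force: 0.0
```

drive_tool([
  [[0,0,0],[-0.044,-0.0405,0],0.085],
  [[0,0,0],[-0.044,-0.0405,0],0.085],
  [[0,0,0],[-0.044,-0.0405,0],0.085],
  [[0,0,0],[-0.044,-0.0405,0],0.085],
  [[0,0,0],[0,0,0],0.085],
])

```text
time: 1.98
eef_pos: [0.6247, -0.05, 0.2471]
tcp_rot: [0.126, 0.992, -0.0, -0.001]
contact_force: [-1.0, 0.0, 0.2]
opening: 1.0
finger_force: 0.0
```

Run:
```python
from h import *
snap('wrist','w1')
for z in (.024,.082): print(proj('w1',[.656,-.098,z]))
st()
```

```text
(np.float64(242.46588827814625), np.float64(218.63722942839487))
(np.float64(235.85088494107023), np.float64(237.91808054594577))
time 2.025
qpos [-2.3880e-01  1.8110e-01  1.7041e+00  2.0000e-04  1.2586e+00 -1.5589e+00]
eef_pos [ 0.6237 -0.048   0.2471]
tcp_rot [ 1.251e-01  9.921e-01  2.000e-04 -1.100e-03]
contact_force [-0.4486 -1.0649 -0.6413]
opening 0.9952
finger_force 0.0
```

View pics/w1.png

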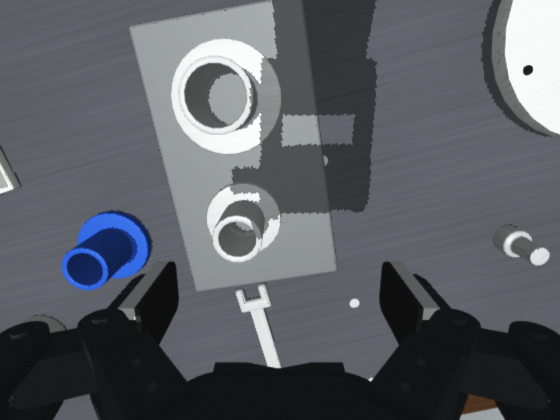

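The wrist view shows the bare small hub's rim centred at about (239,239) and its flange at about (243.5,220), 2–3 px from the prediction.

Run:
```python
from h import *
a=ray('w1',239,239.5,.082);b=ray('w1',243.5,220,.024);print(a,b)
s=ctrl.get_state()
from scipy.spatial.transform import Rotation as Ro
R=Ro.from_quat(s['tcp_rot']).as_matrix()
print(R.T@(np.array([*((a+b)/2)[:2],.060])-s['eef_pos']))
```

```text
[ 0.65818511 -0.09566115  0.082     ] [ 0.65774885 -0.09735215  0.024     ]
[-0.04561824 -0.03855395  0.18703656]
```

drive_tool([
  [[0,0,0],[-0.045,-0.0388,0],0.085],
  [[0,0,0],[0,0,0.05],0.085],
  [[0,0,0],[0,0,0.05],0.085],
  [[0,0,0],[0,0,0.02],0.085],
  [[0,0,0],[0,0,0],0.085],
])

```text
time: 2.65
eef_pos: [0.6566, -0.0937, 0.127]
tcp_rot: [0.123, 0.992, 0.0, -0.002]
contact_force: [-0.2, -0.2, 0.3]
opening: 0.994
finger_force: 0.0
```

Run:
```python
from h import *
snap('wrist','w2');st()
```

```text
time 2.7
qpos [-2.9470e-01  3.7720e-01  1.6895e+00  1.0000e-04  1.0741e+00 -1.6188e+00]
eef_pos [ 0.6581 -0.0943  0.1293]
tcp_rot [ 1.231e-01  9.924e-01 -0.000e+00  4.000e-04]
contact_force [0.4438 0.3204 0.7273]
opening 0.9943
finger_force 0.0
```

View pics/w2.png

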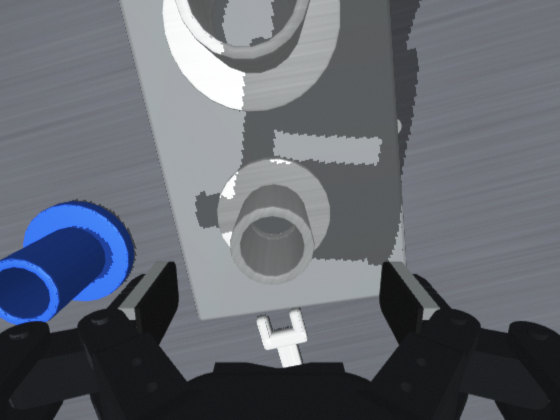

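The wrist view shows the hub rim centred at about (272,245), between the open pads (inner faces at columns 175 and 383).

Run:
```python
from h import *
a=ray('w2',272,245,.082);b=ray('w2',274,213,.024);print(a,b)
from scipy.spatial.transform import Rotation as Ro
s=ctrl.get_state();R=Ro.from_quat(s['tcp_rot']).as_matrix()
for p in(a,b):print(R.T@(np.array([*p[:2],.060])-s['eef_pos']))
```

```text
[ 0.65654182 -0.09687539  0.082     ] [ 0.65586991 -0.09643543  0.024     ]
[ 0.00092022 -0.00287029  0.06930707]
[ 0.00167925 -0.0026078   0.06930647]
```

drive_tool([
  [[0,0,0],[0.001,-0.0025,0.03],0.085],
  [[0,0,0],[0,0,0.025],0.085],
  [[0,0,0],[0,0,0.012],0.085],
  [[0,0,0],[0,0,0],0.05],
  [[0,0,0],[0,0,0],0.035],
], grip_force=40)

```text
time: 3.32
eef_pos: [0.6575, -0.0975, 0.0634]
tcp_rot: [0.124, 0.992, -0.0, 0.002]
contact_force: [-0.2, 0.4, -0.0]
opening: 0.601
finger_force: 0.0
```

drive_tool([
  [[0,0,0],[0,0,0],0.03],
  [[0,0,0],[0,0,0],0.03],
  [[0,0,0],[0,0,0],0.03],
  [[0,0,0],[0,0,0],0.03],
])

```text
time: 3.82
eef_pos: [0.6576, -0.0977, 0.0637]
tcp_rot: [0.124, 0.992, -0.0, 0.002]
contact_force: [0.6, -0.3, 6.2]
opening: 0.53
finger_force: 41.8
```

drive_tool([
  [[0,0,0],[0,0,-0.01],0.03],
  [[0,0,0],[0,0,-0.025],0.03],
  [[0,0,0],[0,0,-0.035],0.03],
  [[0,0,0],[0,0,-0.04],0.03],
  [[0,0,0],[0.012,0.021,0],0.03],
])

```text
time: 4.45
eef_pos: [0.6518, -0.075, 0.1754]
tcp_rot: [0.125, 0.992, -0.001, 0.004]
contact_force: [-0.9, 1.0, -2.3]
opening: 0.524
finger_force: 41.6
```

drive_tool([
  [[0,0,0],[0.023,0.042,0],0.03],
  [[0,0,0],[0.023,0.042,0],0.03],
  [[0,0,0],[0.023,0.042,0],0.03],
  [[0,0,0],[0.023,0.042,0],0.03],
  [[0,0,0],[0.023,0.042,0],0.03],
])

```text
time: 5.08
eef_pos: [0.5864, 0.1603, 0.1681]
tcp_rot: [0.123, 0.992, -0.0, -0.003]
contact_force: [0.7, 1.3, -2.7]
opening: 0.526
finger_force: 41.6
```

drive_tool([
  [[0,0,0],[0.023,0.042,0],0.03],
  [[0,0,0],[0.023,0.042,0],0.03],
  [[0,0,0],[0.011,0.021,0],0.03],
  [[0,0,0],[0,0,0],0.03],
  [[0,0,0],[0,0,0],0.03],
])

```text
time: 5.7
eef_pos: [0.5587, 0.2734, 0.1694]
tcp_rot: [0.123, 0.992, -0.001, -0.002]
contact_force: [0.6, 0.3, -3.6]
opening: 0.529
finger_force: 41.8
```

Run:
```python
from h import *
snap('top','top2');snap('side','side2');snap('wrist','w3');st()
f=lambda n,u,v:cv2.resize(cv2.imread(f'pics/{n}.png')[v-50:v+50,u-50:u+50],(400,400),interpolation=cv2.INTER_CUBIC)
u,v=map(int,proj('side2',[.56,.2745,.09]));print(u,v)
cv2.imwrite('pics/c3.png',np.hstack([f('side2',u,v),cv2.resize(cv2.imread('pics/w3.png'),(400,300))[:300].repeat(1,0) if 0 else cv2.copyMakeBorder(cv2.resize(cv2.imread('pics/w3.png'),(400,300)),0,100,0,0,cv2.BORDER_CONSTANT)]))
```

```text
time 5.85
qpos [ 2.9050e-01  2.4650e-01  1.7731e+00 -1.0000e-04  1.1232e+00 -1.0312e+00]
eef_pos [0.56   0.2727 0.1707]
tcp_rot [ 1.242e-01  9.923e-01 -3.000e-04 -5.000e-04]
contact_force [ 0.581   0.3973 -3.1553]
opening 0.528
finger_force 41.79
221 341
```

View pics/c3.png

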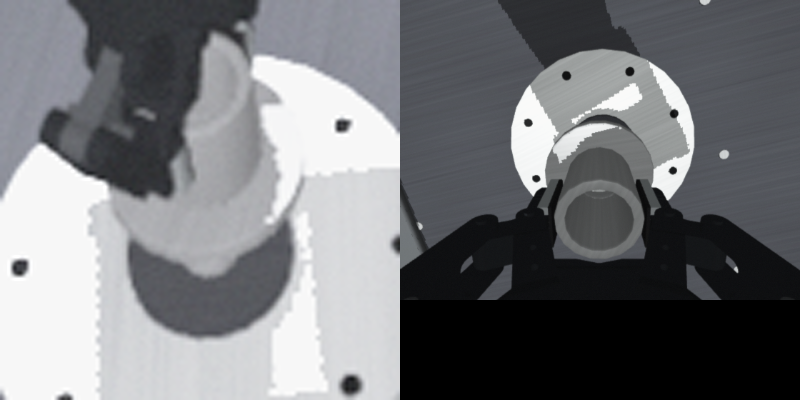

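The crop shows the hub held upright above the slim arbor, with the tip just under the bore. I'll refine the arbor and hub axes numerically.

Run:
```python
from h import *
for n,u,v,r in(('top0',137,183,24),('side0',223,354,30)):
    g=cv2.imread(f'pics/{n}.png',0)[v-r:v+r,u-r:u+r]
    m=(g<150).astype(np.uint8)
    cs,_=cv2.findContours(m,cv2.RETR_EXTERNAL,cv2.CHAIN_APPROX_NONE)
    c=max(cs,key=cv2.contourArea); e=cv2.fitEllipse(cv2.convexHull(c)); 
    U,V=e[0][0]+u-r,e[0][1]+v-r
    print(n,(U,V),e[1],ray(n,U,V,.05 if n=='top0' else .048))
# held hub: rim circle in wrist picture
U,V=(600-400)*1.4,220*1.4
s=ctrl.get_state();h=s['eef_pos'][2]-.0625+.082;print(ray('w3',U,V,h),s['eef_pos'])
a=cv2.imread('pics/w3.png');cv2.imwrite('pics/c4.png',cv2.resize(a[60:370,180:380],(516,600)*1 if 0 else (387,600)))
```

```text
top0 (136.5910415649414, 183.20099639892578) (29.483016967773438, 30.76804542541504) [0.56008011 0.27348369 0.05      ]
side0 (223.02697944641113, 354.3404140472412) (39.33742904663086, 42.56052017211914) [0.56073228 0.27824759 0.048     ]
[0.55857516 0.27417936 0.19017104] [0.5600401  0.27274485 0.17067104]
```

View pics/c4.png

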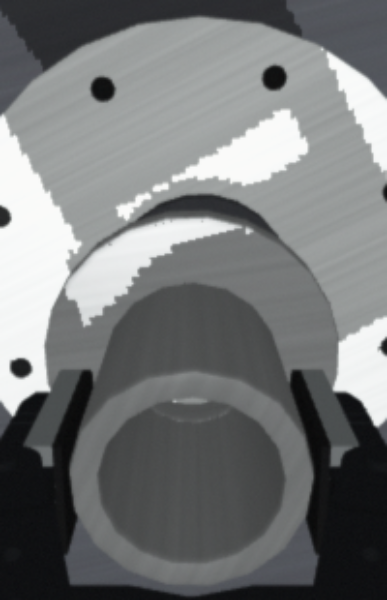

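The wrist crop shows the hub's tube rim at (192,478) and a dark crescent of the arbor base above the flange, with its edge through about (160,203), (203,194), (250,205) and (272,228). I'll fit the known 36 mm radius to that edge.

Run:
```python
from h import *
from scipy.optimize import least_squares
def fit(P,z,r):
    Q=np.array([ray('w3',x/1.935+180,y/1.935+60,z)[:2] for x,y in P])
    s=least_squares(lambda c:np.hypot(*(Q-c).T)-r,[.56,.275]);return s.x,s.fun
s=ctrl.get_state();dz=.1695-.0625
print('base',fit([(160,203),(180,197),(203,194),(230,197),(250,205),(272,228)],.05,.036))
print('flange',fit([(46,345),(66,280),(100,245),(150,222),(195,215),(250,230),(300,262),(336,330)],.024+dz,.040))
print('rim',fit([(72,480),(95,405),(140,376),(192,371),(250,380),(290,405),(312,480)],.082+dz,.023))
```

```text
base (array([0.56222345, 0.27642029]), array([-1.85767808e-05, -3.49426048e-04, -1.15632473e-04,  3.78213123e-04,
        6.37891408e-04, -6.76731965e-04]))
flange (array([0.56015446, 0.27321794]), array([-8.61062232e-04,  7.19108946e-05,  1.88146928e-04,  6.58202736e-05,
        4.88873367e-04, -4.28955982e-04, -1.86001723e-04, -3.99011340e-04]))
rim (array([0.55984219, 0.27357098]), array([-8.56930628e-04,  3.79961958e-04,  2.03831574e-04, -7.22432445e-04,
       -2.51936871e-05,  5.23026818e-04, -8.72553729e-04]))
```

drive_tool([
  [[0,0,0],[0,0.0027,0.02],0.03],
  [[0,0,0],[0,0,0.015],0.03],
  [[0,0,0],[0,0,0.01],0.03],
  [[0,0,0],[0,0,0],0.03],
])

```text
time: 6.35
eef_pos: [0.5599, 0.2759, 0.1244]
tcp_rot: [0.124, 0.992, -0.001, -0.002]
contact_force: [0.3, 0.0, -2.3]
opening: 0.527
finger_force: 41.8
```

drive_tool([
  [[0,0,0],[0,0,0.008],0.03],
  [[0,0,0],[0,0,0.006],0.03],
  [[0,0,0],[0,0,0.004],0.03],
  [[0,0,0],[0,0,0],0.03],
])

```text
time: 6.85
eef_pos: [0.5606, 0.2762, 0.1079]
tcp_rot: [0.124, 0.992, -0.0, -0.0]
contact_force: [0.1, -0.6, -3.4]
opening: 0.531
finger_force: 41.8
```

No contact so far; hub underside is about 6–7 mm above the base. I'll creep down.

drive_tool([
  [[0,0,0],[0,0,0.002],0.03],
  [[0,0,0],[0,0,0.002],0.03],
  [[0,0,0],[0,0,0],0.03],
])

```text
time: 7.22
eef_pos: [0.5608, 0.2762, 0.1042]
tcp_rot: [0.124, 0.992, -0.0, -0.0]
contact_force: [-0.7, 0.6, -3.3]
opening: 0.53
finger_force: 41.8
```

drive_tool([
  [[0,0,0],[0,0,0.001],0.03],
  [[0,0,0],[0,0,0.0007],0.03],
  [[0,0,0],[0,0,0],0.03],
])

```text
time: 7.6
eef_pos: [0.5608, 0.2762, 0.1026]
tcp_rot: [0.124, 0.992, -0.0, -0.0]
contact_force: [-0.8, 0.3, -3.4]
opening: 0.525
finger_force: 41.8
```

drive_tool([
  [[0,0,0],[0,0,0.0007],0.03],
  [[0,0,0],[0,0,0],0.03],
])

```text
time: 7.85
eef_pos: [0.5608, 0.2762, 0.1018]
tcp_rot: [0.124, 0.992, -0.0, -0.0]
contact_force: [1.0, 0.6, -3.4]
opening: 0.527
finger_force: 41.8
```

drive_tool([
  [[0,0,0],[0,0,0.0006],0.03],
  [[0,0,0],[0,0,0],0.03],
])

```text
time: 8.1
eef_pos: [0.5609, 0.2763, 0.1018]
tcp_rot: [0.124, 0.992, -0.0, -0.0]
contact_force: [-1.7, -0.6, 0.4]
opening: 0.529
finger_force: 42.1
```

drive_tool([
  [[0,0,0],[0,0,0.0005],0.03],
  [[0,0,0],[0,0,0],0.03],
])

```text
time: 8.35
eef_pos: [0.5609, 0.2763, 0.1017]
tcp_rot: [0.124, 0.992, -0.0, -0.0]
contact_force: [-3.3, -1.0, 4.5]
opening: 0.529
finger_force: 42.5
```

Contact came at TCP z 0.1018, which is 38 mm above the grasp height, exactly the seated height. I'll release and withdraw.

drive_tool([
  [[0,0,0],[0,0,0],0.05],
  [[0,0,0],[0,0,0],0.06],
  [[0,0,0],[0,0,0],0.075],
  [[0,0,0],[0,0,0],0.085],
  [[0,0,0],[0,0,0],0.085],
])

```text
time: 8.98
eef_pos: [0.5609, 0.2763, 0.1008]
tcp_rot: [0.124, 0.992, 0.0, 0.0]
contact_force: [-0.2, -0.6, -0.4]
opening: 0.996
finger_force: 0.0
```

drive_tool([
  [[0,0,0],[0,0,-0.02],0.085],
  [[0,0,0],[0,0,-0.04],0.085],
  [[0,0,0],[0,0,-0.05],0.085],
  [[0,0,0],[0.04,0,-0.03],0.085],
  [[0,0,0],[0,0,0],0.085],
])

```text
time: 9.6
eef_pos: [0.5224, 0.2874, 0.2465]
tcp_rot: [0.123, 0.992, 0.002, 0.004]
contact_force: [0.4, -0.3, 0.1]
opening: 0.995
finger_force: 0.0
```

Run:
```python
from h import *
snap('wrist','w5');snap('side','s5');st()
f=cv2.resize(cv2.imread('pics/s5.png')[270:420,140:320],(400,333),interpolation=cv2.INTER_CUBIC)
w=cv2.resize(cv2.imread('pics/w5.png'),(400,300))
cv2.imwrite('pics/c5.png',np.hstack([f,cv2.copyMakeBorder(w,0,33,0,0,cv2.BORDER_CONSTANT)]))
for z in(.062,.12):print(proj('w5',[.561,.276,z]),proj('s5',[.561,.276,z]))
```

```text
time 9.7
qpos [ 3.3120e-01  1.1720e-01  1.7853e+00 -3.0000e-04  1.2369e+00 -9.9230e-01]
eef_pos [0.5222 0.2862 0.242 ]
tcp_rot [1.233e-01 9.924e-01 4.000e-04 1.100e-03]
contact_force [-0.1812 -0.0658  0.42  ]
opening 0.9963
finger_force 0.0
(np.float64(275.6611668181786), np.float64(227.01435066241072)) (np.float64(222.49434993756836), np.float64(349.5230865647261))
(np.float64(275.3270149568368), np.float64(251.25153846800254)) (np.float64(219.44871693308653), np.float64(333.6865280568594))
```

View pics/c5.png

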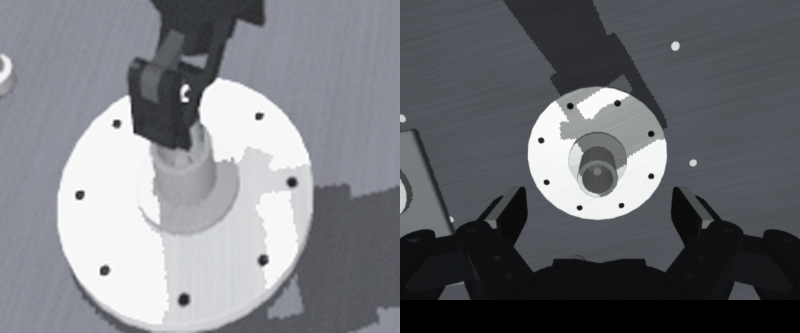

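The views show the hub upright on the dial, with the arbor tip visible inside the bore. The rim at about (276,249) matches the prediction for the seated height. Handing in.

```bash
python3 -c "
from plant import ctrl
print(ctrl.sign_off())"
```

```text
the job is handed in; nothing more can be done
None
```

The small bare-metal hub now rests flange down on the base of the slim arbor on the dial; the gripper has let go and moved clear, the large hub was not touched, and I handed the job in at about 10 s of the 38 s allowed.

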